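# Set out radiator fittings in order of height

### The job

Line up the four loose brass and copper radiator fittings on the white pads of the steel bar in order of height: the shortest on the pad next to the square rusty post, then taller and taller, up to the tallest on the pad farthest from the post. Stand each one in the middle of its pad, the same way up as it stands now, without letting any fall over, and leave the flux tin where it is.

Things in the scene. Friction and masses are not known exactly. Their poses are not given: they have to be found in the camera images.
- coupling: Hose coupling: plain short brass ring, the shortest fitting, 38 mm tall, 44 mm outside diameter, 5 mm wall, 0.13 to 0.25 kg. Hollow and open at the top; stands loose on the bench, axis upright. Origin: centre of its underside; z up; round, so yaw does not matter.
- outlet: Outlet: brass tube 32 mm outside diameter on a round foot flange 50 mm across and 6 mm thick, the second shortest, 54 mm tall in all, 0.1 to 0.21 kg. Grip the tube above the flange. Hollow and open at the top; stands loose on the bench, axis upright. Origin: centre of its underside; z up; round, so yaw does not matter.
- pipe_stub: Pipe stub: plain copper tube, 70 mm tall, 38 mm outside diameter, 3 mm wall, the second tallest, 0.14 to 0.28 kg. Hollow and open at the top; stands loose on the bench, axis upright. Origin: centre of its underside; z up; round, so yaw does not matter.
- filler_neck: Filler neck: brass tube 36 mm outside diameter with a collar 48 mm across round its top 16 mm, the tallest, 86 mm tall in all, 0.17 to 0.35 kg. It can be gripped by the collar or the tube. Hollow and open at the top; stands loose on the bench, axis upright. Origin: centre of its underside; z up; round, so yaw does not matter.
- pad_a: The pad at the robot's left (+y) end of four like fixed white ceramic pads, discs 60 mm across and 4 mm thick, in a row about 88 mm apart (give or take 12) on a fixed flat steel bar 500 x 80 x 8 mm lying on the bench. Origin: centre of the pad's underside, 8 mm above the bench; the top face is 4 mm higher, 12 mm above the bench. x points across the bar, y along it.
- pad_b: The second pad from the robot's left (+y) of four like fixed white ceramic pads, discs 60 mm across and 4 mm thick, in a row about 88 mm apart (give or take 12) on a fixed flat steel bar 500 x 80 x 8 mm lying on the bench. Origin: centre of the pad's underside, 8 mm above the bench; the top face is 4 mm higher, 12 mm above the bench. x points across the bar, y along it.
- pad_c: The third pad from the robot's left (+y) of four like fixed white ceramic pads, discs 60 mm across and 4 mm thick, in a row about 88 mm apart (give or take 12) on a fixed flat steel bar 500 x 80 x 8 mm lying on the bench. Origin: centre of the pad's underside, 8 mm above the bench; the top face is 4 mm higher, 12 mm above the bench. x points across the bar, y along it.
- pad_d: The pad at the robot's right (-y) end of four like fixed white ceramic pads, discs 60 mm across and 4 mm thick, in a row about 88 mm apart (give or take 12) on a fixed flat steel bar 500 x 80 x 8 mm lying on the bench. Origin: centre of the pad's underside, 8 mm above the bench; the top face is 4 mm higher, 12 mm above the bench. x points across the bar, y along it.
- post: Fixed rusty square steel tube post, 45 x 45 mm and 70 mm tall, upright on the bar at one end of the row, at either the left or the right end, about 85 mm from the centre of the nearest pad. Origin: centre of its underside, 8 mm above the bench. It marks where the row begins.
- flux_tin: Loose green round tin with a steel lid, 58 mm across and 50 mm tall, standing on the bar at the other end of the row from the post, about 85 mm from the centre of the nearest pad; to be left alone. Origin: centre of its underside, 8 mm above the bench.

How it is judged (in metres and radians):
At the end, for the whole second after the job is handed in: Counting from the post: coupling, outlet, pipe stub, filler neck, each standing on its pad (underside within 5 mm of the pad's top face) with its axis within 13 mm of the pad's centre and within 0.1 rad of upright, at rest; the flux tin within 20 mm of where it began (((horizontal distance between post and pad_a below 0.13 m and horizontal distance between coupling and pad_a below 0.013 m and z of coupling in the frame of pad_a below 0.009 m and horizontal distance between outlet and pad_b below 0.013 m and z of outlet in the frame of pad_b below 0.009 m and horizontal distance between pipe_stub and pad_c below 0.013 m and z of pipe_stub in the frame of pad_c below 0.009 m and horizontal distance between filler_neck and pad_d below 0.013 m and z of filler_neck in the frame of pad_d below 0.009 m) or (horizontal distance between post and pad_d below 0.13 m and horizontal distance between coupling and pad_d below 0.013 m and z of coupling in the frame of pad_d below 0.009 m and horizontal distance between outlet and pad_c below 0.013 m and z of outlet in the frame of pad_c below 0.009 m and horizontal distance between pipe_stub and pad_b below 0.013 m and z of pipe_stub in the frame of pad_b below 0.009 m and horizontal distance between filler_neck and pad_a below 0.013 m and z of filler_neck in the frame of pad_a below 0.009 m)) and angle between each of coupling, outlet, pipe_stub, filler_neck's own z axis and vertical below 0.1 rad and linear speed of each of coupling, outlet, pipe_stub, filler_neck below 0.02 m/s and distance of flux_tin from where it was at the start of the episode below 0.02 m); the robot touches nothing.
It fails at once if a fitting fell over (tilted more than 1 rad) (angle between any of coupling, outlet, pipe_stub, filler_neck's own z axis and vertical above 1 rad).
It fails at once if the flux tin was moved by more than 20 mm (distance of flux_tin from where it was at the start of the episode above 0.02 m).
It also fails if it takes over 101 s, if anything falls off the work surface, if the arm or the gripper's body presses on something with over 40 N, if the wrist force passes 120 N, or if a joint passes its speed limit or range.

### The arm

A 6-joint arm with a two-finger parallel gripper is mounted at the origin on the work surface. World frame = base frame: x ahead of the robot, y to its left, z up, the work surface at z = 0. Lengths are in m, angles in degrees, forces in N, time in s.
With the tool pointing down it reaches from about 0.4 to 0.825 m from the base axis. Payload 7 kg.
Tool frame: the origin (TCP) lies on the centre line of the jaws, within the pads' length; the fingertips stand 19 mm ahead of it and the grasp point (between the pads) is the TCP (r.tip_extent is the distance from the TCP to the fingertips, in m); z points along the fingers, y is the line along which they close (so a half turn about z gives the same grasp; the last joint's range is limited). The gripper opens to 88 mm and grips with 3 to 60 N. Pads are 19 mm wide; open, the fingers measure 130 mm over their backs; the gripper's body (78 mm by 193 mm) begins 47 mm behind the grasp point.
Start: joints at [-51.904, 20.546, 0.682, 0, -70.136, -16.507], TCP at [0.248, -0.628, 0.246] pointing down, gripper open.
Joint ranges: [-176.03, 176.03], [-82.01, 121.73], [-58.28, 71.71], [-173.87, 95.51], [-174.79, -0.11], [-173.66, 173.66]. Speed limits (degrees/s): [136.94, 136.94, 172.46, 180, 180, 180].

### API

Orientations are given as [roll, pitch, yaw] about the fixed x, y, z axes, in that order (R = Rz(yaw) Ry(pitch) Rx(roll)).
In Python, from plant import r gives the robot as it stands. The module is installed in compiled form; this text tells all that it offers.
- The arm moves only by the tool jog_arm, never from a script. Its argument "deltas" is a list that holds one entry, the list of rows, each a list of 5 numbers: the opening, from -1 (shut) to 1 (fully open), then the shift along the world's x, y, z in cm, then the turn about the world's z in rad. In form: [[[claw, dx, dy, dz, turn], ...]]. A call has 1 to 8 rows; each row shifts and turns the commanded pose from where the row before left it; what a row does not reach is not made up. A row lasts 1/8 s, in which the tool goes at most 62.5 mm and 10.7 degrees, less where a joint would pass 70% of its speed; a pose out of reach is approached as far as the arm can. A call with a gripper value outside its range is refused whole. The fingers move at their own pace and stop on an object; "force" is the grip in N (left out, the last holds). Time passes only in rows, so rows that do not move let the fingers close. It gives the time, the measured TCP pose, the force, the opening and the grip force at its end, in the units of the state.
- r.get_state(): the state, without advancing time (a new reading comes with each control period).
- r.capture(name): name is "side" or "top"; returns the picture (480x640x3 uint8, blue, green, red); there is no depth.
- r.camera_info(name): a dict with "fx", "fy", "cx", "cy" (pixels), "view" (4x4, takes a point from world to camera coordinates). Camera axes: x right, y up, looking along -z (the intrinsics and any distortion apply to the point x, -y, -z); pixel columns grow to the right and rows downward; lengths in m; the calibration is good to about 2 mm. A picture is of the moment at which its call begins. camera_info takes no time and is no camera call.
- r.close_job(): hands the job in; it is judged then, once.
The state is a dict: "time_s": time; "joints": joint angles; "qd": joint speeds; "joint_torque": joint torques, N m; "tcp_pos": TCP position; "eef_rot": TCP orientation; "contact_force": force on the tool from outside, world axes, zero at the start; "moment": the same for the moment, N m; "gripper_width": finger opening in m; "gripper_force": force on a finger pad.
Only numpy, scipy, OpenCV 4.12 (cv2) and the standard library are available. Lean on these libraries where they do the work, as an engineer would, in place of code of your own. Each camera call takes 0.05 s, during which the arm holds its last target. There are 200 camera calls.

## Working session

There is one attempt and no reset: what is moved stays moved. The work goes in short steps, Python scripts to look and compute and a tool call to move; the robot and the scene stay as the last step left them, time stands still between calls to the robot, and variables do not carry over. Pictures are saved under pics/ and viewed, at most 14 in all, crops included, and the job is handed in when it is done.

Besides the shell and the picture viewer there is one more tool, called after "Request:" as name(argument=value, ...), one argument or row to a line, values as JSON. jog_arm: Moves the arm, as the interface text tells. Its arguments: {"type":"object","properties":{"deltas":{"type":"array"},"force":{"type":"number"}},"required":["deltas"]}

```bash
mkdir -p pics
python3 - <<'E'
from plant import r
import cv2
for n in("top","side"):
    im=r.capture(n); cv2.imwrite(f"pics/{n}0.png",im); i=r.camera_info(n); print(n,i)
print(r.get_state())
E
```

```text
top {'fx': 564.8591845404089, 'fy': 564.8591845404089, 'cx': 316.5626103814573, 'cy': 241.45324855395057, 'view': array([[-0.01793193, -0.99958748, -0.02243473,  0.03143869],
       [ 0.99621891, -0.01977024,  0.08459918, -0.55326119],
       [-0.08500782, -0.02083288,  0.99616247, -0.91813511],
       [ 0.        ,  0.        ,  0.        ,  1.        ]])}
side {'fx': 601.7315329499265, 'fy': 601.7315329499265, 'cx': 315.79016742647303, 'cy': 252.83016580800623, 'view': array([[-0.88120185, -0.47270963,  0.0053758 ,  0.48095826],
       [ 0.36264762, -0.66864735,  0.64915131, -0.23015135],
       [-0.30326556,  0.57398286,  0.76064031, -0.8574179 ],
       [ 0.        ,  0.        ,  0.        ,  1.        ]])}
{'time_s': 0.1, 'joints': array([-5.19039937e+01,  2.05892311e+01,  6.38926306e-01, -1.90831793e-02,
       -7.01370581e+01, -1.65087002e+01]), 'qd': array([-0.00796261, -0.08197178,  0.14036387,  0.10534157, -0.04353228,
        0.01224924]), 'joint_torque': array([-1.04226827e-03, -5.84162199e+01,  2.93752849e+01,  7.01546565e+00,
        1.01941256e-02, -6.34711841e-05]), 'tcp_pos': array([ 0.248192  , -0.62726268,  0.24468995]), 'eef_rot': array([ 1.79911140e+02, -7.62691253e-03, -1.58419186e+02]), 'contact_force': array([-0.32300448, -0.01140642, -0.84265975]), 'moment': array([-0.00806837,  0.03716567,  0.05273332]), 'gripper_force': 0.0, 'gripper_width': 0.08731567842905498}
```

View pics/top0.png

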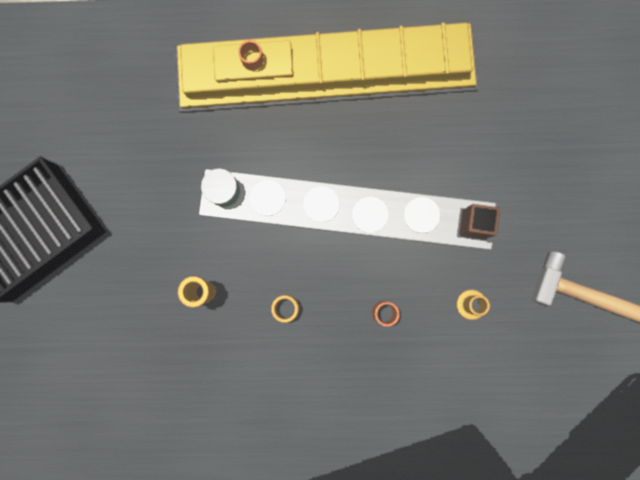

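View pics/side0.png

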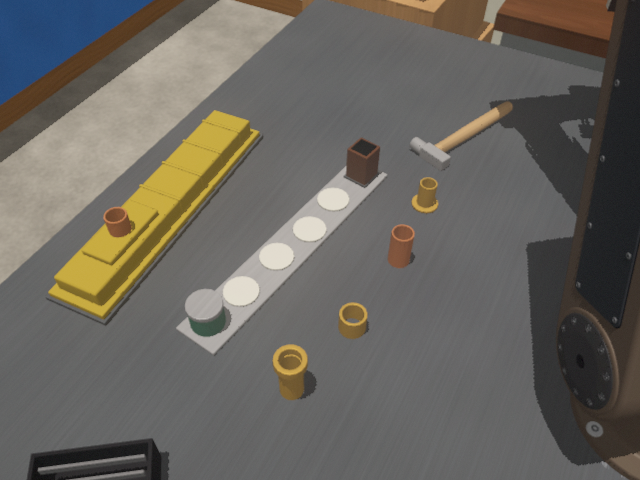

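The post is on the right at (480,221) in the top view, and the tin on the left at (220,187). The pads are near (268,197), (321,204), (370,215) and (422,215). The fittings are the filler neck (194,292), coupling (285,309), pipe stub (387,314) and outlet (474,305). Next I'll measure them.

Run:
```python
import cv2,numpy as np
T=cv2.imread("pics/top0.png");S=cv2.imread("pics/side0.png")
rows=[]
for im,pts in((T,[(198,292),(285,309),(387,314),(474,305)]),(S,[(291,373),(353,320),(401,246),(427,195)])):
    rows.append(np.hstack([cv2.resize(im[y-32:y+32,x-25:x+25],None,fx=4,fy=4,interpolation=cv2.INTER_NEAREST) for x,y in pts]))
cv2.imwrite("pics/crops.png",np.vstack(rows))
for p in [(268,197),(321,204),(370,215),(422,215),(295,200),(346,209),(396,215)]: print(p,T[p[1],p[0]],cv2.cvtColor(T,cv2.COLOR_BGR2HSV)[p[1],p[0]])
for p in [(241,291),(277,256),(310,229),(333,199),(259,273),(293,243)]: print(p,S[p[1],p[0]])
```

```text
(268, 197) [247 247 247] [  0   0 247]
(321, 204) [247 247 247] [  0   0 247]
(370, 215) [247 247 247] [  0   0 247]
(422, 215) [245 247 247] [ 30   2 247]
(295, 200) [237 239 240] [ 20   3 240]
(346, 209) [236 238 239] [ 20   3 239]
(396, 215) [230 233 234] [ 23   4 234]
(241, 291) [207 219 225]
(277, 256) [208 220 226]
(310, 229) [206 220 226]
(333, 199) [206 218 225]
(259, 273) [168 173 177]
(293, 243) [170 176 180]
```

View pics/crops.png

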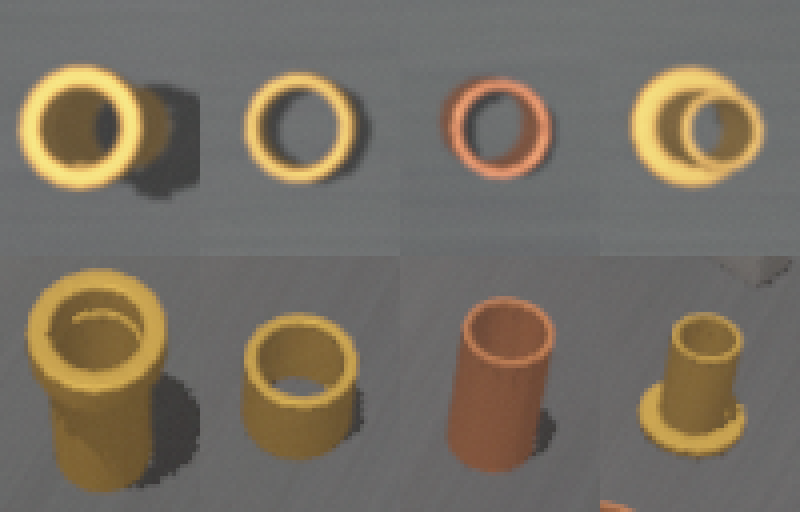

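Crops: each rim shows as a bright ring in both views. The outlet's rim is off to the right of its flange in the top view, as perspective would cause. I'll fit ellipses to the rims and pads and triangulate them.

```bash
cat > h.py <<'E'
from plant import r
import cv2,numpy as np
def ray(n,uv):
    i=r.camera_info(n);V=i["view"];R=V[:3,:3];c=-R.T@V[:3,3]
    d=R.T@np.array([(uv[0]-i["cx"])/i["fx"],-(uv[1]-i["cy"])/i["fy"],-1]); return c,d/np.linalg.norm(d)
def onz(n,uv,z): c,d=ray(n,uv); return c+d*(z-c[2])/d[2]
def tri(a,b):
    c1,d1=ray("top",a);c2,d2=ray("side",b)
    s=np.linalg.lstsq(np.c_[d1,-d2],c2-c1,rcond=None)[0]
    p,q=c1+s[0]*d1,c2+s[1]*d2; return (p+q)/2,np.linalg.norm(p-q)*1000
def blob(m,pt):
    "ellipse of hull of the component nearest pt"
    cs=[c for c in cv2.findContours(m.astype(np.uint8),cv2.RETR_EXTERNAL,cv2.CHAIN_APPROX_NONE)[0] if len(c)>15]
    c=min(cs,key=lambda c:np.linalg.norm(c.reshape(-1,2).mean(0)-pt))
    return cv2.fitEllipse(c)
E
python3 - <<'E'
from h import *
T=cv2.imread("pics/top0.png");S=cv2.imread("pics/side0.png")
def bright(im,th):
    h=cv2.cvtColor(im,cv2.COLOR_BGR2HSV); return (h[...,1]>85)&(h[...,2]>th)
def cut(m,x0,x1,y0,y1): o=np.zeros_like(m);o[y0:y1,x0:x1]=m[y0:y1,x0:x1];return o
bt=bright(T,205);bs=bright(S,170);bp=bright(S,150)
bt0=bright(T,170)
E={}
E["filler"]=(blob(cut(bt,170,225,270,320),(194,292)),blob(cut(bs,266,316,341,378),(290,360)))
E["coupling"]=(blob(cut(bt,265,310,290,330),(285,309)),blob(cut(bs,333,373,302,325),(353,315)))
E["pipe"]=(blob(cut(bt,370,410,295,335),(387,314)),blob(cut(bp,386,416,222,243),(401,234)))
E["outlet"]=(blob(cut(bt0,478,500,285,325),(481,305)),blob(cut(bs,415,440,175,193),(428,186)))
for k,(a,b) in E.items(): print(k,np.round(a,1).tolist() if 0 else [np.round(x,1) for x in a],[np.round(x,1) for x in b],*[np.round(x,4) for x in tri(a[0],b[0])])
# outlet flange in top view (left arc of outer contour)
c=max(cv2.findContours(cut(bt0,450,500,285,325).astype(np.uint8),0,cv2.CHAIN_APPROX_NONE)[0],key=len).reshape(-1,2)
f=cv2.fitEllipse(c[c[:,0]<474]);print("flange",f,onz("top",f[0],.006))
pt=(T.min(2)>=243).astype(np.uint8);pt=cv2.morphologyEx(pt,cv2.MORPH_OPEN,np.ones((5,5)))
ps=(S.min(2)>=190)
for k,a,b in(("a",(268,197),(241,291)),("b",(321,204),(277,256)),("c",(370,215),(310,229)),("d",(422,215),(333,199))):
    a=blob(pt,a);b=blob(ps,b);print(k,[np.round(x,1) for x in a],[np.round(x,1) for x in b],*[np.round(x,4) for x in tri(a[0],b[0])],onz("top",a[0],.012).round(4))
for k,uv,z in(("tin",(220,187),.058),("post",(483,220),.078)): print(k,onz("top",uv,z))
E
```

```text
filler [array([192.6, 291.3]), array([28.9, 29.5]), np.float64(40.7)] [array([289.5, 359.3]), array([29.3, 33.4]), np.float64(83.1)] [0.4736 0.2127 0.0879] 2.047
coupling [array([284.2, 308.5]), array([25.2, 25.5]), np.float64(172.0)] [array([352.7, 313.7]), array([21.7, 27.2]), np.float64(93.7)] [0.4433 0.0747 0.0411] 1.9687
pipe [array([386.7, 313.8]), array([22.4, 23.1]), np.float64(125.6)] [array([402.7, 232.6]), array([16.5, 22. ]), np.float64(98.6)] [ 0.4333 -0.0877  0.0732] 2.0582
outlet [array([479.6, 304.5]), array([16.9, 21.7]), np.float64(170.1)] [array([428.2, 182.8]), array([10.5, 15.9]), np.float64(100.5)] [ 0.4445 -0.2364  0.0571] 2.5387
flange ((470.9504089355469, 304.3752746582031), (27.970876693725586, 29.47861671447754), 146.60755920410156) [ 0.44451417 -0.23506528  0.006     ]
a [array([266.5, 197.2]), array([33.8, 35.4]), np.float64(60.2)] [array([240.5, 290.3]), array([27.8, 35.5]), np.float64(79.8)] [0.6302 0.1041 0.0165] 2.6508 [0.6321 0.1051 0.012 ]
b [array([320.4, 203.6]), array([33.8, 34.4]), np.float64(75.4)] [array([276. , 255.5]), array([25.4, 33.4]), np.float64(85.4)] [0.6172 0.013  0.0165] 2.6356 [0.6192 0.0136 0.012 ]
c [array([369.6, 214.2]), array([33.3, 33.9]), np.float64(101.5)] [array([309.1, 228.2]), array([23.4, 32.1]), np.float64(89.3)] [ 0.5978 -0.0694  0.0165] 1.9574 [ 0.5993 -0.0694  0.012 ]
d [array([421.3, 214.4]), array([32.3, 33. ]), np.float64(125.5)] [array([332.8, 198.4]), array([21.4, 30.5]), np.float64(92.0)] [ 0.5953 -0.156   0.0169] 2.5077 [ 0.5971 -0.1564  0.012 ]
tin [0.64281967 0.17572835 0.058     ]
post [ 0.57766786 -0.24139346  0.078     ]
```

Request:
jog_arm(
  deltas=[
    [[1,2.4,4.8,0,0.149],[1,2.4,4.8,0,0.149],[1,2.4,4.8,0,0.149],[1,2.4,4.8,0,0.149],[1,2.4,4.8,-1,0.149],[1,2.4,4.8,-2,0.149],[1,2.4,4.8,-2,0.149],[1,2.4,4.8,-2,0.149]],
  ],
  force=20,
)

```text
time_s: 1.1
tcp_pos: [0.4407, -0.2419, 0.175]
eef_rot: [-180.0, 0.0, -89.8]
contact_force: [0.7, -1.5, -0.5]
gripper_width: 0.0878
gripper_force: 0.0
```

Request:
jog_arm(
  deltas=[
    [[1,0.4,0.6,-2,0],[1,0,0,-2,0],[1,0,0,-2,0],[1,0,0,-2,0],[1,0,0,0,0],[1,0,0,0,0]],
  ],
)

```text
time_s: 1.85
tcp_pos: [0.4447, -0.2378, 0.0961]
eef_rot: [-180.0, -0.0, -90.1]
contact_force: [-0.1, 0.6, 0.2]
gripper_width: 0.0875
gripper_force: 0.0
```

Now I'll go down to z = 0.034 with y shifted +0.2 cm, then close.

Request:
jog_arm(
  deltas=[
    [[1,0,0.2,-2,0],[1,0,0,-2,0],[1,0,0,-1.2,0],[1,0,0,-1.0,0],[1,0,0,0,0],[-0.1,0,0,0,0],[-0.4,0,0,0,0],[-1,0,0,0,0]],
  ],
)

```text
time_s: 2.85
tcp_pos: [0.4446, -0.2357, 0.0339]
eef_rot: [-180.0, -0.0, -90.1]
contact_force: [-0.1, 0.9, -0.1]
gripper_width: 0.0634
gripper_force: 0.0
```

Request:
jog_arm(
  deltas=[
    [[-1,0,0,0,0],[-1,0,0,0,0],[-1,0,0,0,0]],
  ],
)

```text
time_s: 3.22
tcp_pos: [0.4443, -0.2356, 0.0336]
eef_rot: [180.0, 0.0, -90.1]
contact_force: [0.1, -0.2, -0.5]
gripper_width: 0.0332
gripper_force: 0.0
```

Request:
jog_arm(
  deltas=[
    [[-1,0,0,0,0],[-1,0,0,0,0],[-1,0,0,1,0],[-1,0,0,2,0],[-1,0,0,2,0],[-1,0,0,2,0],[-1,0,0,1,0],[-1,0,0,0,0]],
  ],
)

```text
time_s: 4.22
tcp_pos: [0.4446, -0.2356, 0.1142]
eef_rot: [-179.9, -0.0, -90.1]
contact_force: [0.5, 0.5, -1.5]
gripper_width: 0.0316
gripper_force: 20.0
```

Request:
jog_arm(
  deltas=[
    [[-1,2,2.2,0,0],[-1,3,3.2,0,0],[-1,3,3.2,0,0],[-1,3,3.2,0,0],[-1,3,3.2,-1,0],[-1,1.3,1.6,-1,0],[-1,0,0,-1,0],[-1,0,0,0,0]],
  ],
)

```text
time_s: 5.22
tcp_pos: [0.5955, -0.0703, 0.0818]
eef_rot: [179.8, -0.0, -90.1]
contact_force: [-0.0, -1.0, -1.9]
gripper_width: 0.0313
gripper_force: 20.0
```

Request:
jog_arm(
  deltas=[
    [[-1,0.2,0.1,-1,0],[-1,0,0,-1,0],[-1,0,0,-0.8,0],[-1,0,0,0,0],[-1,0,0,0,0]],
  ],
)

```text
time_s: 5.85
tcp_pos: [0.5995, -0.0687, 0.0557]
eef_rot: [-180.0, -0.0, -90.1]
contact_force: [0.1, 0.4, -1.4]
gripper_width: 0.0312
gripper_force: 20.0
```

Run:
```python
from h import *
S=r.capture("side");cv2.imwrite("pics/s1.png",cv2.resize(S[140:320,200:440],None,fx=3,fy=3))
```

```text
(no output)
```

View pics/s1.png

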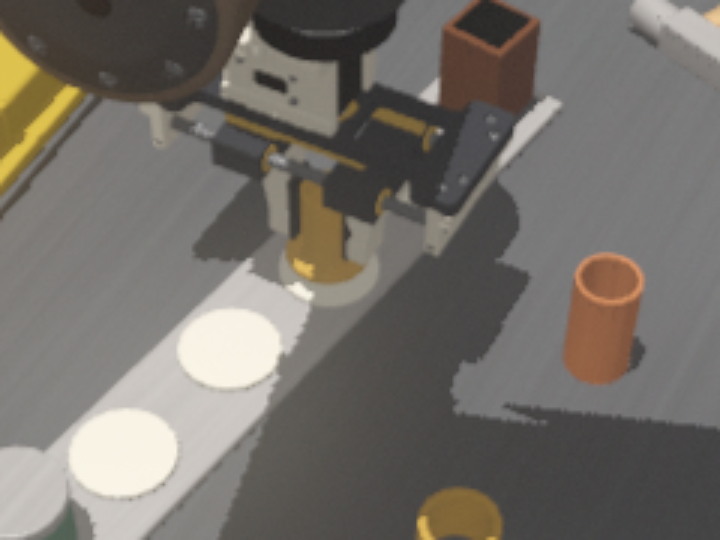

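The outlet hangs about 10 mm above pad c, with its flange around (325,265) in the crop and the pad at (328,280), so they're concentric. I'll lower it.

Request:
jog_arm(
  deltas=[
    [[-1,-0.1,0,-0.5,0],[-1,0,0,-0.3,0],[-1,0,0,-0.1,0],[-1,0,0,0,0]],
  ],
)

```text
time_s: 6.4
tcp_pos: [0.5983, -0.0686, 0.0465]
eef_rot: [180.0, -0.0, -90.1]
contact_force: [-0.2, 0.2, -2.3]
gripper_width: 0.0314
gripper_force: 20.0
```

Lower 1 mm more, release gently, and rise.

Request:
jog_arm(
  deltas=[
    [[-1,0,0,-0.1,0],[-1,0,0,0,0],[-0.1,0,0,0,0],[0.2,0,0,0,0],[0.4,0,0,0,0],[0.5,0,0,0,0],[0.5,0,0,1,0],[0.5,0,0,2,0]],
  ],
)

```text
time_s: 7.4
tcp_pos: [0.5979, -0.0687, 0.0757]
eef_rot: [179.9, -0.0, -90.1]
contact_force: [0.9, -0.1, -0.2]
gripper_width: 0.0656
gripper_force: 0.0
```

Request:
jog_arm(
  deltas=[
    [[0.5,0,0,3,0],[0.5,0,0,3,0],[1,-2,-0.2,0,0],[1,-4,-0.5,0,0],[1,-4,-0.5,0,0],[1,-4,-0.5,0,0],[1,-2.5,-0.2,0,0],[1,0,0,0,0]],
  ],
)

```text
time_s: 8.4
tcp_pos: [0.4321, -0.0878, 0.1366]
eef_rot: [-179.9, 0.0, -90.1]
contact_force: [0.5, -0.0, -0.4]
gripper_width: 0.0874
gripper_force: 0.0
```

Request:
jog_arm(
  deltas=[
    [[1,0,0,-1,0],[1,0,0,0,0]],
  ],
)

```text
time_s: 8.65
tcp_pos: [0.4335, -0.0876, 0.1247]
eef_rot: [179.9, -0.0, -90.1]
contact_force: [0.8, 0.3, 0.2]
gripper_width: 0.0878
gripper_force: 0.0
```

Request:
jog_arm(
  deltas=[
    [[1,0,0,-2,0],[1,0,0,-2,0],[1,0,0,-2,0],[1,0,0,-1.2,0],[1,0,0,-0.4,0],[0,0,0,0,0],[-0.1,0,0,0,0],[-1,0,0,0,0]],
  ],
)

```text
time_s: 9.65
tcp_pos: [0.4337, -0.0876, 0.0501]
eef_rot: [-179.9, 0.0, -90.1]
contact_force: [0.2, 0.1, -0.6]
gripper_width: 0.063
gripper_force: 0.0
```

Request:
jog_arm(
  deltas=[
    [[-1,0,0,0,0],[-1,0,0,0,0],[-1,0,0,0,0],[-1,0,0,0,0],[-1,0,0,0,0]],
  ],
)

```text
time_s: 10.28
tcp_pos: [0.4335, -0.0876, 0.0497]
eef_rot: [-180.0, 0.0, -90.1]
contact_force: [0.3, 0.1, 2.5]
gripper_width: 0.0385
gripper_force: 20.0
```

Request:
jog_arm(
  deltas=[
    [[-1,0,0,1,0],[-1,0,0,2,0],[-1,0,0,3,0],[-1,0,0,2,0],[-1,0,0,1,0],[-1,0,2,0,0],[-1,1.5,3,0,0],[-1,3,3,0,0]],
  ],
)

```text
time_s: 11.28
tcp_pos: [0.4775, -0.0071, 0.1394]
eef_rot: [179.9, 0.0, -90.1]
contact_force: [0.6, 0.0, -2.1]
gripper_width: 0.0386
gripper_force: 20.0
```

Request:
jog_arm(
  deltas=[
    [[-1,3,2,0,0],[-1,3,0,0,0],[-1,3,0,0,0],[-1,3,0,0,0],[-1,1.8,0,-1,0],[-1,0,0,-2,0],[-1,0,0,-2,0],[-1,0,0,-1,0]],
  ],
)

```text
time_s: 12.28
tcp_pos: [0.6148, 0.012, 0.0774]
eef_rot: [179.8, -0.0, -90.1]
contact_force: [-1.1, 0.7, -2.7]
gripper_width: 0.0386
gripper_force: 20.0
```

Request:
jog_arm(
  deltas=[
    [[-1,0,0,-0.5,0],[-1,0,0,0,0],[-1,0,0,0,0]],
  ],
)

```text
time_s: 12.65
tcp_pos: [0.6168, 0.0125, 0.0753]
eef_rot: [-179.9, 0.0, -90.1]
contact_force: [0.0, 1.2, -3.8]
gripper_width: 0.0384
gripper_force: 20.0
```

Request:
jog_arm(
  deltas=[
    [[-1,0,0,-0.7,0],[-1,0,0,-0.4,0],[-1,0,0,-0.2,0],[-1,0,0,0,0]],
  ],
)

```text
time_s: 13.15
tcp_pos: [0.6162, 0.0123, 0.0617]
eef_rot: [180.0, -0.0, -90.1]
contact_force: [-1.9, -0.1, 1.1]
gripper_width: 0.0387
gripper_force: 20.0
```

Request:
jog_arm(
  deltas=[
    [[-0.05,0,0,0,0],[0.1,0,0,0,0],[0.2,0,0,0,0],[0.4,0,0,0,0],[0.5,0,0,0,0],[0.5,0,0,1,0],[0.5,0,0,2,0],[0.5,0,0,3,0]],
  ],
)

```text
time_s: 14.15
tcp_pos: [0.6159, 0.0122, 0.1221]
eef_rot: [179.9, -0.0, -90.1]
contact_force: [1.0, -0.6, 0.5]
gripper_width: 0.0655
gripper_force: 0.0
```

Request:
jog_arm(
  deltas=[
    [[0.5,0,0,3,0],[0.5,0,0,0,0],[1,-3,1,0,0],[1,-4,1.5,0,0],[1,-4,1.5,0,0],[1,-4,1.5,0,0],[1,-2.3,0.7,0,0],[1,0,0,0,0]],
  ],
)

```text
time_s: 15.15
tcp_pos: [0.442, 0.0746, 0.1519]
eef_rot: [-180.0, 0.0, -90.0]
contact_force: [0.3, 0.2, -0.0]
gripper_width: 0.0876
gripper_force: 0.0
```

Request:
jog_arm(
  deltas=[
    [[1,0,0,-3,0],[1,0,0,-2,0],[1,0,0,0,0]],
  ],
)

```text
time_s: 15.52
tcp_pos: [0.4429, 0.0737, 0.1004]
eef_rot: [179.8, -0.1, -90.1]
contact_force: [-0.2, -0.8, -0.8]
gripper_width: 0.0876
gripper_force: 0.0
```

Request:
jog_arm(
  deltas=[
    [[1,0,0.1,-2,0],[1,0,0,-2,0],[1,0,0,-2,0],[1,0,0,-1,0],[1,0,0,-0.2,0],[0.2,0,0,0,0],[0,0,0,0,0],[-1,0,0,0,0]],
  ],
)

```text
time_s: 16.52
tcp_pos: [0.4436, 0.0756, 0.03]
eef_rot: [-180.0, 0.0, -90.1]
contact_force: [0.1, 0.3, 0.3]
gripper_width: 0.0632
gripper_force: 0.0
```

Request:
jog_arm(
  deltas=[
    [[-1,0,0,0,0],[-1,0,0,0,0],[-1,0,0,0,0],[-1,0,0,0,0]],
  ],
)

```text
time_s: 17.02
tcp_pos: [0.4434, 0.0754, 0.0297]
eef_rot: [-180.0, 0.0, -90.1]
contact_force: [-0.2, 0.2, 2.6]
gripper_width: 0.0429
gripper_force: 20.0
```

Request:
jog_arm(
  deltas=[
    [[-1,0,0,1,0],[-1,0,0,3,0],[-1,0,0,4,0],[-1,0,-1,3,0],[-1,1,-3,1,0],[-1,2,-4,0,0],[-1,3,-4,0,0],[-1,3,-4,0,0]],
  ],
)

```text
time_s: 18.02
tcp_pos: [0.5338, -0.086, 0.1502]
eef_rot: [-180.0, 0.0, -90.1]
contact_force: [1.1, 0.6, -1.8]
gripper_width: 0.0425
gripper_force: 20.0
```

Request:
jog_arm(
  deltas=[
    [[-1,3,-4,0,0],[-1,2,-2,0,0],[-1,1.2,-1,-1,0],[-1,0,0,-3,0],[-1,0,0,-3,0],[-1,0,0,-2,0],[-1,0,0,-1,0],[-1,0,0,0,0]],
  ],
)

```text
time_s: 19.02
tcp_pos: [0.5948, -0.1543, 0.049]
eef_rot: [179.9, 0.0, -90.1]
contact_force: [-0.3, 0.3, -1.7]
gripper_width: 0.0426
gripper_force: 20.0
```

Request:
jog_arm(
  deltas=[
    [[-1,0,0,0,0],[-1,0,0,0,0]],
  ],
)

```text
time_s: 19.27
tcp_pos: [0.5959, -0.1546, 0.0505]
eef_rot: [-179.9, 0.0, -90.1]
contact_force: [-0.6, -0.8, -2.0]
gripper_width: 0.0424
gripper_force: 20.0
```

Request:
jog_arm(
  deltas=[
    [[-1,0,-0.1,-0.5,0],[-1,0,0,-0.3,0],[-1,0,0,-0.1,0],[-1,0,0,0,0]],
  ],
)

```text
time_s: 19.77
tcp_pos: [0.5952, -0.1557, 0.0417]
eef_rot: [-180.0, -0.0, -90.1]
contact_force: [-3.7, 1.6, 8.0]
gripper_width: 0.0424
gripper_force: 20.0
```

Contact made. Release and rise, then go to the filler neck at (0.4736, 0.2127).

Request:
jog_arm(
  deltas=[
    [[0.05,0,0,0,0],[0.2,0,0,0,0],[0.3,0,0,0,0],[0.4,0,0,0,0],[0.5,0,0,0,0],[0.5,0,0,1,0],[0.5,0,0,2,0],[0.5,0,0,4,0]],
  ],
)

```text
time_s: 20.78
tcp_pos: [0.5943, -0.1556, 0.1104]
eef_rot: [179.8, 0.0, -90.1]
contact_force: [-0.3, -0.2, 0.5]
gripper_width: 0.0655
gripper_force: 0.0
```

Request:
jog_arm(
  deltas=[
    [[0.5,0,0,4,0],[1,0,2,0,0],[1,-2,5,0,0],[1,-2,5,0,0],[1,-2,5,0,0],[1,-2,5,0,0],[1,-2,5,0,0],[1,-2,5,0,0]],
  ],
)

```text
time_s: 21.78
tcp_pos: [0.4742, 0.166, 0.1508]
eef_rot: [-180.0, 0.0, -90.1]
contact_force: [0.2, 1.2, -0.6]
gripper_width: 0.0879
gripper_force: 0.0
```

Request:
jog_arm(
  deltas=[
    [[1,-0.2,3,0,0],[1,0,1.8,0,0],[1,0,0,0,0],[1,0,0,0,0]],
  ],
)

```text
time_s: 22.28
tcp_pos: [0.4732, 0.2116, 0.1503]
eef_rot: [180.0, -0.0, -90.1]
contact_force: [-0.5, 0.2, -0.2]
gripper_width: 0.0876
gripper_force: 0.0
```

Request:
jog_arm(
  deltas=[
    [[1,0,0.1,-2,0],[1,0,0,-2,0],[1,0,0,-2,0],[1,0,0,-1.3,0],[1,0,0,0,0],[0.3,0,0,0,0],[0.1,0,0,0,0],[-1,0,0,0,0]],
  ],
  force=25,
)

```text
time_s: 23.28
tcp_pos: [0.4735, 0.2136, 0.0781]
eef_rot: [-180.0, 0.0, -90.1]
contact_force: [-0.0, -0.5, -0.3]
gripper_width: 0.0631
gripper_force: 0.0
```

Request:
jog_arm(
  deltas=[
    [[-1,0,0,0,0],[-1,0,0,0,0],[-1,0,0,0,0],[-1,0,0,0,0]],
  ],
)

```text
time_s: 23.78
tcp_pos: [0.4735, 0.2135, 0.0777]
eef_rot: [-180.0, 0.0, -90.1]
contact_force: [0.3, 0.1, 2.4]
gripper_width: 0.0476
gripper_force: 25.0
```

Request:
jog_arm(
  deltas=[
    [[-1,0,0,1,0],[-1,0,0,2,0],[-1,0,0,3,0],[-1,0,0,2,0],[-1,0,-1,1,0],[-1,0,-3,0,0],[-1,1,-3,0,0],[-1,2,-2,0,0]],
  ],
)

```text
time_s: 24.78
tcp_pos: [0.5023, 0.1214, 0.1673]
eef_rot: [179.9, -0.0, -90.1]
contact_force: [0.8, 1.0, -2.9]
gripper_width: 0.0476
gripper_force: 25.0
```

Request:
jog_arm(
  deltas=[
    [[-1,3,-1.5,0,0],[-1,3,-0.4,0,0],[-1,3,0,0,0],[-1,2,0,0,0],[-1,1.2,0,0,0],[-1,0.4,0,-2,0],[-1,0,0,-2,0],[-1,0,0,-2,0]],
  ],
)

```text
time_s: 25.78
tcp_pos: [0.6285, 0.104, 0.1066]
eef_rot: [179.9, -0.0, -90.1]
contact_force: [-0.5, -0.2, -2.6]
gripper_width: 0.0481
gripper_force: 25.0
```

Request:
jog_arm(
  deltas=[
    [[-1,0,0,-0.6,0],[-1,0,0,0,0],[-1,0,0,0,0]],
  ],
)

```text
time_s: 26.15
tcp_pos: [0.6298, 0.1045, 0.1025]
eef_rot: [-179.9, 0.0, -90.1]
contact_force: [-0.0, -0.3, -1.9]
gripper_width: 0.0474
gripper_force: 25.0
```

Target z is 0.0777 + 0.012 ≈ 0.0897.

Request:
jog_arm(
  deltas=[
    [[-1,0,0,-0.6,0],[-1,0,0,-0.4,0],[-1,0,0,-0.2,0],[-1,0,0,0,0]],
  ],
)

```text
time_s: 26.65
tcp_pos: [0.6292, 0.1043, 0.0898]
eef_rot: [180.0, -0.0, -90.1]
contact_force: [-0.6, 0.1, 1.2]
gripper_width: 0.0476
gripper_force: 25.0
```

Request:
jog_arm(
  deltas=[
    [[0.15,0,0,0,0],[0.25,0,0,0,0],[0.35,0,0,0,0],[0.5,0,0,0,0],[0.5,0,0,0,0],[0.5,0,0,1,0],[0.5,0,0,2,0],[0.5,0,0,4,0]],
  ],
)

```text
time_s: 27.65
tcp_pos: [0.6285, 0.104, 0.1594]
eef_rot: [179.8, -0.1, -90.1]
contact_force: [0.2, 0.2, -0.5]
gripper_width: 0.0656
gripper_force: 0.0
```

Request:
jog_arm(
  deltas=[
    [[0.5,0,0,4,0],[0.5,0,0,3,0],[0.5,-4,4,0,0],[0.5,-4,5,0,0],[0.5,-4,5,0,0],[0.5,-4,5,0,0],[0.5,-3,5,0,0],[0.5,0,5,0,0]],
  ],
)

```text
time_s: 28.65
tcp_pos: [0.4403, 0.3925, 0.2315]
eef_rot: [-179.9, 0.1, -90.0]
contact_force: [1.3, 0.3, 0.7]
gripper_width: 0.0657
gripper_force: 0.0
```

Request:
jog_arm(
  deltas=[
    [[0.5,0,4,0,0],[0.5,0,4,0,0],[0.5,0,0,0,0],[0.5,0,0,0,0]],
  ],
)

```text
time_s: 29.15
tcp_pos: [0.442, 0.4704, 0.2297]
eef_rot: [180.0, -0.0, -90.1]
contact_force: [-0.1, -0.4, 0.2]
gripper_width: 0.066
gripper_force: 0.0
```

Run:
```python
from h import *
T=r.capture("top");S=r.capture("side");cv2.imwrite("pics/T2.png",T);cv2.imwrite("pics/S2.png",S)
cv2.imwrite("pics/v2.png",np.vstack([cv2.resize(T[150:260,190:510],None,fx=2,fy=2),cv2.resize(S[125:350,170:410],(384,360))if 0 else cv2.resize(S[120:350,170:490],None,fx=2,fy=2)[:370]]))
```

```text
(no output)
```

View pics/v2.png

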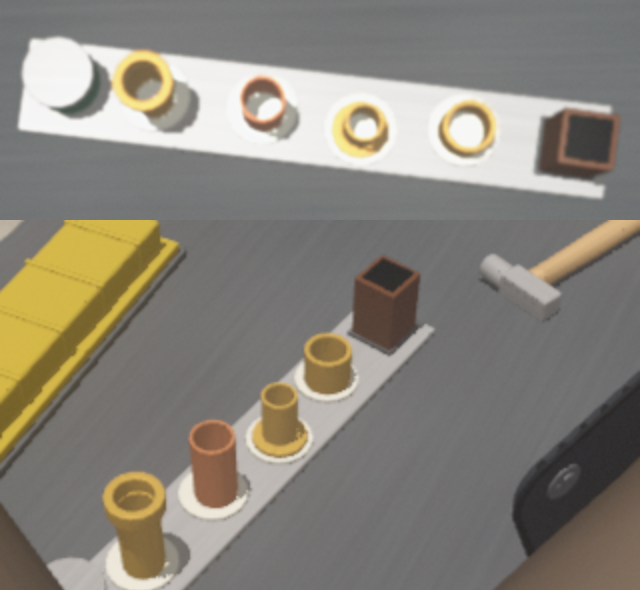

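All four stand upright on their pads in the right order: the filler neck at (143,80), pipe stub (264,103), outlet (363,125) and coupling (468,127), with the tin undisturbed. I'll check the centring numerically.

Run:
```python
from h import *
T=cv2.imread("pics/T2.png");h=cv2.cvtColor(T,cv2.COLOR_BGR2HSV)
m=(h[...,1]>85)&(h[...,2]>130)
P=dict(filler=((261,190),.098,(.6321,.1051)),pipe=((322,201),.082,(.6192,.0136)),outlet=((370,213),.018,(.5993,-.0694)),coupling=((424,213),.05,(.5971,-.1564)))
for k,(p,z,t) in P.items():
    o=np.zeros_like(m);x,y=p;o[y-22:y+22,x-25:x+25]=m[y-22:y+22,x-25:x+25]
    if k=="pipe": o=(h[...,1]>60)&(h[...,2]>120)&(np.hypot(*(np.mgrid[:480,:640]-np.array([201,322])[:,None,None]))<15)
    c=max(cv2.findContours(o.astype(np.uint8),0,cv2.CHAIN_APPROX_NONE)[0],key=len)
    if k=="outlet": c=c[c[:,0,0]<=368]
    e=cv2.fitEllipse(c);q=onz("top",e[0],z)[:2];print(k,np.round(e[0],1),np.round(e[1],1),((q-t)*1000).round(1))
w=(T.min(2)>225)
print("tin shift px",cv2.phaseCorrelate(np.float32(cv2.imread("pics/top0.png")[165:212,198:243,1]),np.float32(T[165:212,198:243,1])))
```

```text
filler [261.3 190.2] [28.5 29.9] [-3.3 -1.4]
pipe [321.1 200.4] [21.9 25.2] [-5.8 -2.1]
outlet [368.2 214.4] [22.9 25.6] [-1.1  2.9]
coupling [423.6 213.5] [25.1 26.5] [-3.6  2.4]
tin shift px ((0.5073737383170851, 0.08888338328505441), 0.9899100361046967)
```

```bash
python3 -c "
from plant import r
print(r.close_job())"
```

```text
the job is handed in; nothing more can be done
None
```

I handed the job in at about 29 s: counting from the post, the coupling, outlet, pipe stub and filler neck each stand upright within about 6 mm of their pad's centre, and the flux tin did not visibly move.

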